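# Pack a prosthetic knee set into its service box, castings lowest

## Robot

A 7-joint arm with a two-finger parallel gripper is mounted at the origin on the work surface. World frame = base frame: x ahead of the robot, y to its left, z up, the work surface at z = 0. Lengths are in m, angles in rad, forces in N, time in s.
With the tool pointing down it reaches from about 0.4 to 0.85 m from the base axis. Payload 10.4 kg.
Tool frame: the origin (TCP) lies on the centre line of the jaws, within the pads' length; the fingertips stand 14 mm ahead of it and the grasp point (between the pads) lies 5 mm behind it (manip.tip_reach is the distance from the TCP to the fingertips, in m); z points along the fingers, y is the line along which they close (so a half turn about z gives the same grasp; the last joint's range is limited). The gripper opens to 85 mm and grips with 20 to 120 N. Pads are 22 mm wide; open, the fingers measure 114 mm over their backs; the gripper's body (76 mm by 85 mm) begins 54 mm behind the grasp point. The pads swing forward as they close: fully open they stand 13 mm farther back than shut.
Start: joints at [-1.179, 0.332, -0.065, 1.46, 0.022, 1.35, -0.088], TCP at [0.252, 0.572, 0.245] pointing down, gripper open.
Joint ranges: [-2.6, 2.6], [-0.5, 2.12], [-1.47, 1.34], [0.16, 2.42], [-1.27, 4.41], [0.06, 2.06], [-2.6, 2.6]. Speed limits (rad/s): [2.22, 2.22, 2.79, 2.79, 3.14, 3.14, 3.14].

## Interface

Orientations are given as a unit quaternion [x, y, z, w].
In Python, from workcell import manip gives the robot as it stands.
- The arm moves only by the shell command python3 -m pendant 'ROWS' [FORCE]. ROWS is JSON, a list of rows, each a list of 7 numbers: the shift along the tool's x, y, z in units of 50 mm (1.0 is 50 mm), then the turn, a rotation vector about the tool's x, y, z in units of 8 degrees (1.0 is 8 degrees), then the opening, from -1 (shut) to 1 (fully open), so that 0 is half open. In form: [[dx, dy, dz, ax, ay, az, jaw], ...]. A call has exactly 10 rows; each row is the pose to reach, as a shift and turn from the pose commanded when the call began, along the tool's axes at that moment; what a row does not reach only later rows make up. A row lasts 1/8 s, in which the tool goes at most 62.5 mm and 10.7 degrees, less where a joint would pass 70% of its speed; a pose out of reach is approached as far as the arm can. A call with a gripper value outside its range is refused whole. The fingers move at their own pace and stop on an object; FORCE is the grip in N (left out, the last holds). Time passes only in rows, so rows that repeat a pose let the fingers close, or fill a call up. It gives the time, the measured TCP pose, the force, the opening and the grip force at its end, in the units of the state.
- manip.get_obs(): the state, without advancing time (a new reading comes with each control period).
- manip.camera(name): name is "side" or "top"; returns (picture, depth): 400x640x3 uint8, red, green, blue; 400x640 float32, m along the optical axis (not along the pixel's ray), 0 where there is no reading.
- manip.get_calibration(name): a dict with "fx", "fy", "cx", "cy" (pixels), "D" ([k1, k2, p1, p2, k3] as OpenCV has them; the pictures are not rectified), "xyz" and "orientation" of the camera in the world. Camera axes: x right, y up, looking along -z (the intrinsics and any distortion apply to the point x, -y, -z); pixel columns grow to the right and rows downward; lengths in m; the calibration is good to about 2 mm. A picture is of the moment at which its call begins. get_calibration takes no time and is no camera call.
- manip.hand_in(): hands the job in; it is judged then, once.
Trained networks look in the newest picture that a camera, given by its name, has taken for a name from the list of things; names that differ only in an ending like _2 or _b are one class to them, and where a whole thing is asked for, a point or a joint stands for the part that bears it (a point fixed in the world has none). Each returns a list of dicts, best first, with "p" (0 to 1); they miss things now and then, are a little off and sometimes report something else, mostly with a low value. They report only what shows in the picture. A call takes as long as a camera call. They do not tell look-alikes from the thing itself.
- manip.find_in(thing, camera): "box" ([left, top, right, bottom] in pixels, round what is visible of it).
- manip.trace(thing, camera): "pixels" (400x640 bool, what is visible of it) and "box" ([left, top, right, bottom] in pixels, round what is visible of it).
- manip.tip_of(thing, camera): "pixel" ([column, row] in pixels: a listed point, or the origin of a listed thing).
The state is a dict: "clock": time; "joint_pos": joint angles; "joint_velocities": joint speeds; "tau": joint torques, N m; "position": TCP position; "ee_rot": TCP orientation; "ft_force": force on the tool from outside, world axes, zero at the start; "torque": the same for the moment, N m; "grip_width": opening from 0.0 (shut) to 1.0 (fully open); "grasp_force": force on a finger pad.
Only numpy, scipy, OpenCV 4.12 (cv2) and the standard library are available. Lean on these libraries where they do the work, as an engineer would, in place of code of your own. Each camera call takes 0.05 s, during which the arm holds its last target. There are 200 camera calls.

## Task

Pack the knee set into the blue service box, heavy parts lowest: set the knee frame and the tube clamp, in either order, each in the recess of the grey insert that is shaped for it, then lay the shin cover, hollow side up, level and centred along the box on top of both castings, and last of all lay the rubber seal ring flat in the hollow of the cover. Set every part down gently instead of dropping it, and leave the tube, the torque wrench and the jar on the bench where they are.

Things in the scene. Friction and masses are not known exactly. Their poses are not given: they have to be found in the camera images.
- knee_frame: Knee frame, plain grey aluminium casting, about 0.6 kg, loose, on its side: 100 mm long (its x), 48 wide (y), 44 high. Origin: middle of its underside, z up. From above: open pocket 30 x 32 mm in the top, rounded end (+x) with a dark axle end, at the -x end a steel stub 24 mm across, 10 long. Long sides flat and upright from x = -40 to +22 mm: grip across the 48 mm at the origin.
- tube_clamp: Tube clamp, plain grey aluminium casting, about 0.32 kg, loose, upright, 44 mm high: round foot flange 64 mm across, 9 thick, then from 16 mm up a round neck 44 mm across with an open bore. Two clamp ears jut from the neck on its +x side to 31 mm from the axis, within 10 mm of y = 0, 24 to 42 mm up: grip the neck along the body's y. Origin: centre of its underside, z up.
- shin_cover: Shin cover: light shallow shell of beige plastic, about 70 g, loose, already hollow side up: 184 mm long (its x), 60 wide (y), 16 high; walls and floor 3.5 mm thick, hollow 177 x 53 mm with a small screw boss in each corner. Origin: centre of its underside, z up. Can be gripped from outside across its 60 mm width.
- seal_ring: Seal ring: plain black rubber ring, about 25 g, loose, lying flat: outer diameter 40 mm, hole 24 mm, 20 mm high. Origin: centre of its underside, z up. Lying in the cover's hollow, its top 7.5 mm stands above the cover's rim.
- box: Service box, open, blue plastic, fixed on the bench: 300 mm long (its x), 200 wide (y), 80 high outside, walls and floor 4 mm. Origin: centre of its underside. Two grey inserts of equal outline, either way round, fill its floor side by side along its length. The seated castings' flat tops stand 52 mm above the bench, 146 mm apart along the box; the cover's underside then lies at 52 mm.
- insert_long: Insert with oblong recess, grey plastic, fixed in one half of the box: 144 mm (its x, along the box) x 188 (y) x 16 high. Origin: centre of its underside, 4 mm above the bench, right below the recess's centre. Dark-floored recess 62 mm (x) by 114 mm (y), 12 deep, its floor 4 mm above the origin; the knee frame lies in it with its length along the insert's y, either end first.
- insert_round: Insert with round recess, same outline, height and axes, fixed in the other half of the box. Origin: centre of its underside, 4 mm above the bench, right below the recess's centre. Dark-floored recess 78 mm across, 12 deep, its floor 4 mm above the origin; the tube clamp stands in it upright on its flange, turned any way.
- pylon: Bystander, to be left alone: a loose prosthetic leg tube lying on the bench, aluminium, 30 mm in diameter, 170 mm long along its x, with a dark clamp block (36 mm wide, 46 mm high) at each end. Origin on the bench below its middle.
- torque_wrench: Bystander, to be left alone: a loose torque wrench lying on the bench, about 275 mm long along its x, from x = -150 to +125 mm, black handle 32 mm thick at the -x end, steel head 38 mm high at the +x end. Origin on the bench below its shaft.
- jar: Bystander, to be left alone: a loose closed jar standing on the bench, 60 mm in diameter, 85 mm high, white cap. Origin at the centre of its underside.
Things that resemble listed ones, but are neither listed nor needed, are in the scene too. What is shaped like the insert_long but red is not meant.

How it is judged:
By the outcome, as a careful person would: the job done as asked, in the order asked, and still so for the second after the job is handed in, with the robot touching nothing.
It also fails if it takes over 106 s, if anything falls off the work surface, if the arm or the gripper's body presses on something with over 40 N, if the wrist force passes 120 N, or if a joint passes its speed limit or range.

## Working session

There is one attempt and no reset: what is moved stays moved. The work goes in short steps, Python scripts to look and compute and a shell command to move; the robot and the scene stay as the last step left them, time stands still between calls to the robot, and variables do not carry over. Pictures are saved under pics/ and viewed, at most 16 in all, crops included, and the job is handed in when it is done.

```bash
mkdir -p pics; ls; cat > h.py <<'E'
import numpy as np, cv2
from scipy.spatial.transform import Rotation as R
from workcell import manip
def save(name,fn,crop=None,scale=1):
    p,d=manip.camera(name); q=p[:,:,::-1]
    if crop: q=q[crop[1]:crop[3],crop[0]:crop[2]]
    if scale!=1: q=cv2.resize(q,None,fx=scale,fy=scale,interpolation=cv2.INTER_CUBIC)
    cv2.imwrite('pics/'+fn,q); return p,d
def rays(name,px):
    c=manip.get_calibration(name); K=np.array([[c['fx'],0,c['cx']],[0,c['fy'],c['cy']],[0,0,1.]])
    u=cv2.undistortPoints(np.array(px,float).reshape(-1,1,2),K,np.array(c['D'],float)).reshape(-1,2)
    v=np.c_[u[:,0],-u[:,1],-np.ones(len(u))]
    o=c['orientation']; r=R.from_quat(o) if np.size(o)==4 else R.from_matrix(o)
    return np.array(c['xyz']),r.apply(v)
def at_z(name,px,z):
    o,v=rays(name,px); return o+v*((z-o[2])/v[:,2])[:,None]
def cloud(name,d):
    yy,xx=np.mgrid[0:400,0:640]; px=np.c_[xx.ravel(),yy.ravel()]
    o,v=rays(name,px); P=o+v*d.ravel()[:,None]; P[d.ravel()==0]=np.nan
    return P.reshape(400,640,3)
E
python3 - <<'E'
from h import *
print({k:np.round(v,4) for k,v in manip.get_obs().items()}, manip.tip_reach)
for n in('top','side'):
    print(manip.get_calibration(n)); save(n,n+'0.png')
    for t in "knee_frame tube_clamp shin_cover seal_ring box insert_long insert_round pylon torque_wrench jar".split():
        print(n,t,[(round(r['p'],2),np.round(r['pixel']).tolist()) for r in manip.tip_of(t,n)],[(round(r['p'],2),np.round(r['box']).tolist()) for r in manip.find_in(t,n)])
E
```

```text
pics
{'clock': np.float64(0.0), 'joint_pos': array([-1.1786,  0.3329, -0.0647,  1.461 ,  0.0216,  1.3499, -0.0885]), 'joint_velocities': array([ 0.0005, -0.0011,  0.0006,  0.0011,  0.0016,  0.0011,  0.0005]), 'tau': array([-7.00000e-04, -6.25451e+01,  4.87000e-02, -3.91599e+01,
        1.63000e-02,  1.00000e-02,  0.00000e+00]), 'position': array([0.2517, 0.5717, 0.2445]), 'ee_rot': array([ 2.059e-01,  9.786e-01, -7.000e-04, -1.000e-04]), 'ft_force': array([0.4465, 0.0497, 0.207 ]), 'torque': array([ 0.0047, -0.0297,  0.0954]), 'grasp_force': np.float64(0.0), 'grip_width': np.float64(0.9981)} 0.014
{'fx': 429.5611019454484, 'fy': 429.5611019454484, 'cx': 315.69325163181696, 'cy': 195.06253772979935, 'D': array([0.0135876, 0.       , 0.       , 0.       , 0.       ]), 'xyz': array([0.32266376, 0.00830178, 1.29378258]), 'orientation': array([ 0.02634755, -0.03997167, -0.69979228,  0.71274037])}
top knee_frame [(0.98, [214.0, 210.0]), (0.27, [219.0, 137.0])] [(0.87, [197.0, 190.0, 228.0, 223.0]), (0.6, [154.0, 166.0, 170.0, 260.0])]
top tube_clamp [(0.65, [221.0, 138.0])] [(0.61, [210.0,
[... 1353 characters left out ...]
0.54, [389.0, 263.0])] [(0.81, [377.0, 252.0, 398.0, 270.0]), (0.72, [447.0, 230.0, 489.0, 288.0])]
side box [(0.63, [334.0, 186.0]), (0.47, [205.0, 158.0])] [(0.57, [268.0, 136.0, 397.0, 225.0])]
side insert_long [(0.64, [314.0, 193.0]), (0.62, [352.0, 178.0]), (0.58, [409.0, 337.0])] [(0.74, [289.0, 168.0, 340.0, 198.0]), (0.67, [350.0, 290.0, 472.0, 391.0])]
side insert_round [(0.77, [353.0, 177.0])] [(0.67, [315.0, 155.0, 372.0, 184.0])]
side pylon [(0.66, [469.0, 264.0]), (0.17, [284.0, 150.0])] [(0.72, [448.0, 229.0, 489.0, 287.0])]
side torque_wrench [(0.78, [205.0, 158.0])] [(0.88, [181.0, 140.0, 234.0, 171.0])]
side jar [(0.62, [248.0, 139.0])] [(0.93, [239.0, 112.0, 257.0, 137.0])]
```

View pics/top0.png

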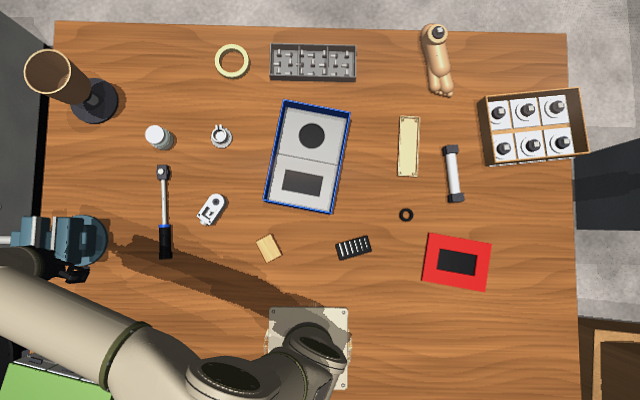

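View pics/side0.png

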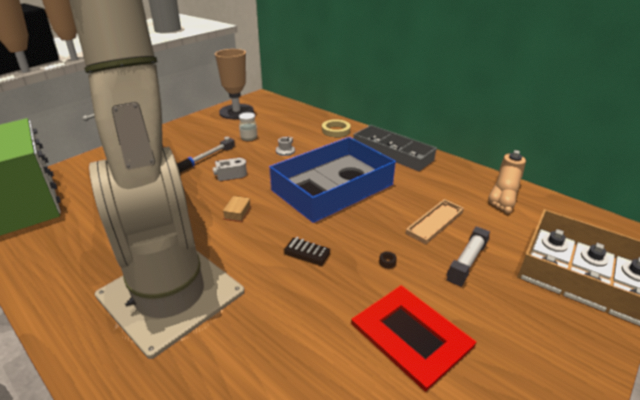

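The top view shows the box at (307,157) with the round recess at (312,135) and the oblong at (302,181). The knee frame is at (212,209), the clamp at (221,135), the cover at (409,146) and the ring at (406,215). The red insert at (457,263) is a decoy. Next I measure by depth.

```bash
cat > meas.py <<'E'
from h import *
p,d=manip.camera('top'); P=cloud('top',d); Z=P[...,2]
print('bench z',np.nanmedian(Z[225:240,300:330]),np.nanstd(Z[225:240,300:330]), np.nanmedian(Z[180:230,360:390]))
def seg(name,box,zlo,zhi):
    l,t,r,b=box; Q=P[t:b,l:r].reshape(-1,3); Q=Q[(Q[:,2]>zlo)&(Q[:,2]<zhi)]
    (c,s,a)=cv2.minAreaRect((Q[:,:2]*1000).astype(np.float32))
    print(name,len(Q),'rect c',np.round(c,1),'size',np.round(s,1),'ang',round(a,1),'mean',np.round(Q.mean(0)*1000,1),'zmax',np.round(np.percentile(Q[:,2],[50,95])*1000,1)); return Q
seg('frame',(190,180,240,235),.012,.07)
seg('frametop',(190,180,240,235),.036,.07)
seg('clamp top',(200,115,245,158),.03,.07); seg('clamp',(200,115,245,158),.005,.07)
seg('cover',(385,100,430,190),.008,.05); seg('ring',(390,200,420,230),.008,.05)
seg('box rim',(255,90,360,225),.068,.1)
# dark recess floors
hsv=cv2.cvtColor(p,cv2.COLOR_RGB2HSV); m=np.zeros((400,640),np.uint8); m[105:210,275:340]=(p[105:210,275:340].max(2)<75)
n,lab,st,ce=cv2.connectedComponentsWithStats(m)
for i in range(1,n):
    if st[i,4]>100:
        Q=at_z('top',np.argwhere(lab==i)[:,::-1],.008)
        (c,s,a)=cv2.minAreaRect((Q[:,:2]*1000).astype(np.float32)); print('recess',np.round(ce[i]),st[i,4],np.round(c,1),np.round(s,1),round(a,1))
cv2.imwrite('pics/zoomA.png',cv2.resize(p[95:235,180:360,::-1],None,fx=4,fy=4,interpolation=cv2.INTER_CUBIC))
for t in ('frame',): pass
E
python3 meas.py
```

```text
bench z -2.9409798431245804e-05 0.002586484682742335 -9.160735540747478e-05
frame 526 rect c [393.2 289.7] size [48.6 99.2] ang 58.2 mean [393.7 287.3  39.2] zmax [42.3 47.1]
frametop 409 rect c [393.9 289.5] size [48.2 97.8] ang 58.0 mean [397.5 286.9  43.2] zmax [43.3 47.4]
clamp top 123 rect c [618.9 274.1] size [55.6 40.3] ang 2.7 mean [618.9 274.2  41.3] zmax [41.9 47.5]
clamp 417 rect c [619.1 271.9] size [129.8 132.9] ang 1.5 mean [613.  271.4  22.5] zmax [18.6 45. ]
cover 321 rect c [ 616.9 -290.4] size [225.3  96.8] ang 9.7 mean [ 601.7 -294.1   13.9] zmax [14.  19.5]
ring 108 rect c [ 383.9 -266.9] size [43.1 77.3] ang 22.6 mean [ 388.5 -284.4   18.5] zmax [19.1 23.1]
box rim 627 rect c [551.8  14. ] size [200.3 303.6] ang 80.1 mean [565.1  17.7  78. ] zmax [78.8 82.9]
recess [306. 114.] 314 [678.2  42. ] [116.2 234.5] 32.4
recess [311. 135.] 481 [625.9   2. ] [71.3 73.2] 1.2
recess [304. 187.] 390 [479.2  26.4] [113.8  56.9] 81.6
```

View pics/zoomA.png

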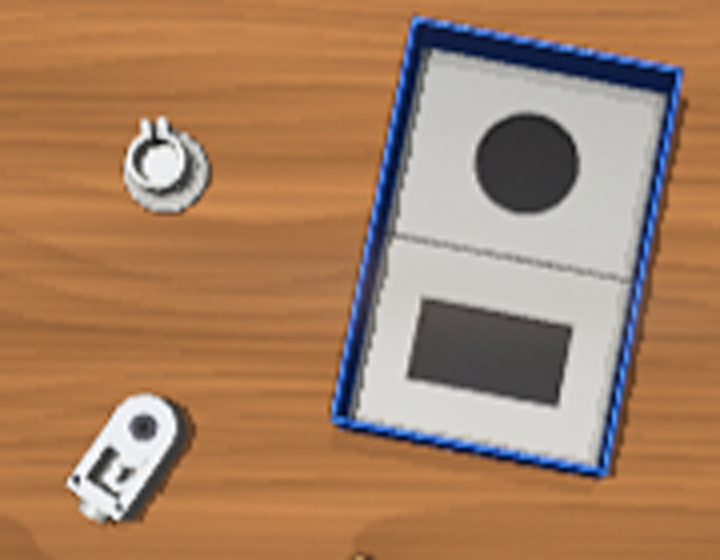

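```bash
python3 - <<'E'
from h import *
print(at_z('top',[(219.8,134.8)],.044), at_z('top',[(221.7,137.3)],.009))
p,d=manip.camera('top'); 
hsv=cv2.cvtColor(p,cv2.COLOR_RGB2HSV)
print(hsv[146,409],hsv[146,395],p[215,399:414].max(1))
for n,z,b in(('shin_cover',.016,(390,105,430,190)),('seal_ring',.02,(390,200,422,230))):
    for r in manip.trace(n,'top')[:2]:
        Q=at_z('top',np.argwhere(r['pixels'])[:,::-1],z)
        print(n,round(r['p'],2),r['box'],[np.round(x,1) for x in cv2.minAreaRect((Q[:,:2]*1000).astype(np.float32))])
    m=np.zeros((400,640),np.uint8);l,t,rr,bb=b
    m[t:bb,l:rr]=(hsv[t:bb,l:rr,1]<110)&(hsv[t:bb,l:rr,2]>150) if n=='shin_cover' else p[t:bb,l:rr].max(2)<75
    k,lab,st,ce=cv2.connectedComponentsWithStats(m); i=1+st[1:,4].argmax()
    Q=at_z('top',np.argwhere(lab==i)[:,::-1],z)
    print(n,st[i],[np.round(x,1) for x in cv2.minAreaRect((Q[:,:2]*1000).astype(np.float32))],Q.mean(0))
cv2.imwrite('pics/zoomB.png',cv2.resize(p[105:235,380:480,::-1],None,fx=4.5,fy=4.5,interpolation=cv2.INTER_CUBIC))
E
```

```text
[[0.6133189  0.27078613 0.044     ]] [[0.61389704 0.27213268 0.009     ]]
[ 26  61 234] [ 14 155 174] [ 61  21  30  41 172 187 184 184 188 162  76  12  27  30 125]
shin_cover 0.86 [398.1, 112.7, 421.4, 175.3] [array([ 600.7, -291.7]), array([ 69.6, 189.6]), np.float64(85.2)]
shin_cover [ 398  116   22   61 1149] [array([ 599.2, -294.4]), array([ 61.5, 185.3]), np.float64(87.4)] [ 0.59774151 -0.29305168  0.016     ]
seal_ring 0.55 [397.0, 214.5, 412.3, 220.9] [array([ 389.8, -283.6]), array([26.8, 38.9]), np.float64(1.1)]
seal_ring [399 209  14  12  98] [array([ 389.8, -283.6]), array([32.8, 39.1]), np.float64(1.1)] [ 0.38988119 -0.28384398  0.02      ]
```

View pics/zoomB.png

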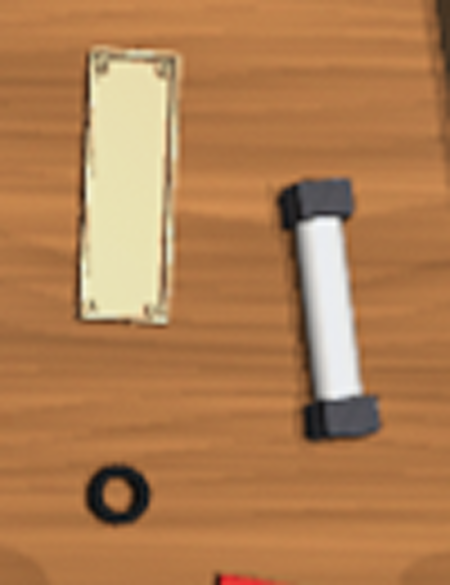

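The cover lies at about (0.5985, -0.2935) with its long axis at about -2.5°. The ring is at pixel (406,215), about (0.390, -0.284). The tube at (450,175) is clear of both. Now a helper to convert targets into rows.

```bash
cat >> h.py <<'E'
def go(*targets):
    """each target: x,y,z (m), world angle of tool y (deg); prints row numbers from the present pose"""
    s=manip.get_obs(); r0=R.from_quat(s['ee_rot']); p0=np.array(s['position'])
    y0=r0.as_matrix()[:,1]; print('t',round(float(s['clock']),2),'pos',np.round(p0,4),'yang',round(np.degrees(np.arctan2(y0[1],y0[0])),1),'w',round(float(s['grip_width']),3),'F',np.round(s['ft_force'],1),'g',round(float(s['grasp_force']),1),'q',np.round(s['joint_pos'],2))
    for x,y,z,a in targets:
        a=np.radians(a); Y=np.array([np.cos(a),np.sin(a),0])
        c=[R.from_matrix(np.c_[np.cross(S*Y,[0,0,-1]),S*Y,[0,0,-1]]) for S in(1,-1)]
        rv=min(((r0.inv()*q).as_rotvec() for q in c),key=np.linalg.norm)
        print(np.round(np.r_[r0.inv().apply(np.array([x,y,z])-p0)/.05,np.degrees(rv)/8],2).tolist())
E
python3 -c "
from h import *
go((.3933,.2896,.15,58),(.3933,.2896,.032,58))"
```

```text
t 2.3 pos [0.2519 0.572  0.2453] yang 66.2 w 1.0 F [0.4 0.6 0.5] g 0.0 q [-1.18  0.33 -0.06  1.46  0.02  1.35 -0.09]
[-4.87, -4.03, 1.91, 0.0, -0.0, 1.03]
[-4.87, -4.03, 4.27, 0.0, -0.0, 1.03]
```

```bash
python3 -m pendant '[[-1,-0.8,0.4,0,0,0.2,1],[-2,-1.6,0.8,0,0,0.4,1],[-3,-2.4,1.2,0,0,0.6,1],[-4,-3.2,1.6,0,0,0.8,1],[-4.87,-4.03,1.91,0,0,1.03,1],[-4.87,-4.03,1.91,0,0,1.03,1],[-4.87,-4.03,1.91,0,0,1.03,1],[-4.87,-4.03,2.2,0,0,1.03,1],[-4.87,-4.03,2.2,0,0,1.03,1],[-4.87,-4.03,2.2,0,0,1.03,1]]' 60; python3 -c "
from h import *
go((.3933,.2896,.032,58))
save('side','s1.png',(150,80,350,230),4)"
```

```text
clock: 3.55
position: [0.3931, 0.2903, 0.1352]
ee_rot: [0.275, 0.961, -0.0, -0.0]
ft_force: [0.5, 0.4, -0.6]
grip_width: 0.999
grasp_force: 0.0
t 3.55 pos [0.3931 0.2903 0.1352] yang 58.1 w 0.999 F [ 0.5  0.4 -0.6] g 0.0 q [-0.84  0.13  0.12  1.95 -0.02  1.06  0.3 ]
[-0.01, -0.01, 2.06, -0.0, -0.0, 0.01]
```

View pics/s1.png

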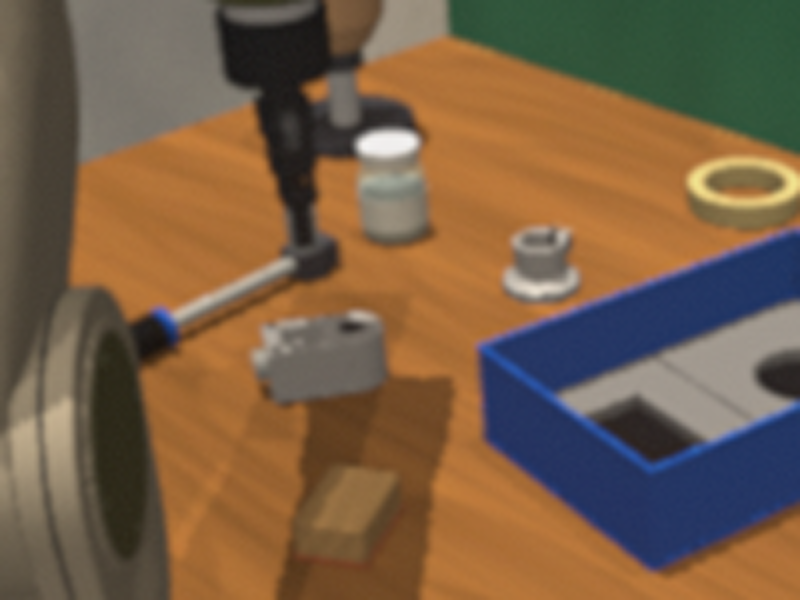

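The gripper hovers at (300,170) in line with the frame at (320,355). Descending and gripping.

```bash
python3 -m pendant '[[-0.01,-0.01,0.8,0,0,0,1],[-0.01,-0.01,1.4,0,0,0,1],[-0.01,-0.01,1.8,0,0,0,1],[-0.01,-0.01,2.06,0,0,0,1],[-0.01,-0.01,2.06,0,0,0,1],[-0.01,-0.01,2.06,0,0,0,-1],[-0.01,-0.01,2.06,0,0,0,-1],[-0.01,-0.01,2.06,0,0,0,-1],[-0.01,-0.01,2.06,0,0,0,-1],[-0.01,-0.01,2.06,0,0,0,-1]]' 60; python3 -c "
from h import *
go((.3933,.2896,.15,58),(.4800,.0263,.15,-9.7),(.4800,.0263,.042,-9.7))"
```

```text
clock: 4.85
position: [0.3943, 0.2894, 0.0335]
ee_rot: [0.276, 0.961, 0.001, 0.0]
ft_force: [-1.4, -0.6, 7.4]
grip_width: 0.55
grasp_force: 62.7
t 4.85 pos [0.3943 0.2894 0.0335] yang 58.0 w 0.55 F [-1.4 -0.6  7.4] g 62.7 q [-0.83  0.27  0.11  2.03 -0.04  0.83  0.32]
[0.02, -0.0, -2.33, 0.01, 0.0, -0.0]
[-4.24, -3.55, -2.34, 0.01, -0.01, 8.46]
[-4.24, -3.55, -0.18, 0.01, -0.01, 8.46]
```

```bash
python3 -m pendant '[[0,0,-0.8,0,0,0,-1],[0,0,-1.7,0,0,0,-1],[0,0,-2.5,0,0,0,-1],[-0.6,-0.5,-2.5,0,0,1.2,-1],[-1.2,-1.0,-2.5,0,0,2.4,-1],[-1.8,-1.5,-2.5,0,0,3.6,-1],[-2.4,-2.0,-2.5,0,0,4.8,-1],[-3.0,-2.5,-2.5,0,0,6.0,-1],[-3.6,-3.0,-2.5,0,0,7.2,-1],[-4.24,-3.55,-2.4,0,0,8.46,-1]]'; python3 -c "
from h import *
go((.4800,.0263,.15,-9.7),(.4800,.0263,.0415,-9.7))
save('side','s2.png',(220,60,420,210),4)"
```

```text
clock: 6.1
position: [0.4792, 0.0248, 0.1522]
ee_rot: [0.766, 0.643, 0.0, -0.0]
ft_force: [-1.8, -0.1, -6.0]
grip_width: 0.549
grasp_force: 66.5
t 6.1 pos [0.4792 0.0248 0.1522] yang -10.0 w 0.549 F [-1.8 -0.1 -6. ] g 66.5 q [-0.56  0.08  0.43  1.97 -0.04  1.09 -0.28]
[0.03, 0.01, 0.04, -0.0, -0.0, -0.04]
[0.03, 0.01, 2.21, -0.0, -0.0, -0.04]
```

View pics/s2.png

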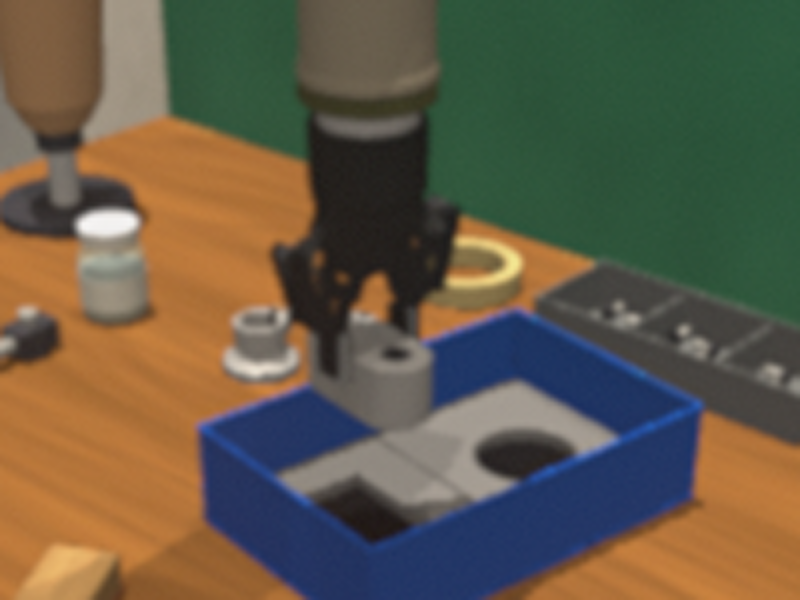

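The frame hangs level above the oblong recess. Lowering it gently.

```bash
python3 -m pendant '[[0.03,0.01,0.7,0,0,-0.04,-1],[0.03,0.01,1.3,0,0,-0.04,-1],[0.03,0.01,1.7,0,0,-0.04,-1],[0.03,0.01,1.9,0,0,-0.04,-1],[0.03,0.01,2.0,0,0,-0.04,-1],[0.03,0.01,2.06,0,0,-0.04,-1],[0.03,0.01,2.1,0,0,-0.04,-1],[0.03,0.01,2.14,0,0,-0.04,-1],[0.03,0.01,2.17,0,0,-0.04,-1],[0.03,0.01,2.17,0,0,-0.04,-1]]'; python3 -c "
from h import *
go((.4800,.0263,.0415,-9.7))"
```

```text
clock: 7.4
position: [0.4801, 0.0273, 0.0438]
ee_rot: [0.762, 0.647, 0.0, -0.0]
ft_force: [0.1, -0.4, -6.1]
grip_width: 0.553
grasp_force: 66.2
t 7.4 pos [0.4801 0.0273 0.0438] yang -9.4 w 0.553 F [ 0.1 -0.4 -6.1] g 66.2 q [-0.53  0.25  0.42  2.06 -0.13  0.85 -0.2 ]
[-0.02, 0.0, 0.05, -0.0, -0.0, 0.04]
```

```bash
python3 -m pendant '[[0,0,0.015,0,0,0,-1],[0,0,0.03,0,0,0,-1],[0,0,0.04,0,0,0,-1],[0,0,0.05,0,0,0,-1],[0,0,0.055,0,0,0,-1],[0,0,0.06,0,0,0,-1],[0,0,0.065,0,0,0,-1],[0,0,0.07,0,0,0,-1],[0,0,0.07,0,0,0,-1],[0,0,0.07,0,0,0,-1]]'
```

```text
clock: 8.65
position: [0.4801, 0.0273, 0.0415]
ee_rot: [0.763, 0.647, 0.0, -0.0]
ft_force: [-9.6, -0.5, 18.7]
grip_width: 0.551
grasp_force: 69.6
```

```bash
python3 -m pendant '[[0,0,-0.02,0,0,0,-1],[0,0,-0.02,0,0,0,0.2],[0,0,-0.02,0,0,0,0.3],[0,0,-0.02,0,0,0,0.6],[0,0,-0.02,0,0,0,0.7],[0,0,-0.02,0,0,0,0.8],[0,0,-0.5,0,0,0,0.8],[0,0,-1.2,0,0,0,1],[0,0,-2,0,0,0,1],[0,0,-2.5,0,0,0,1]]'; python3 - <<'E'
from h import *
go((.614,.2718,.15,93),(.614,.2718,.034,93))
p,d=manip.camera('side'); a=p[100:240,240:420,::-1]
cv2.imwrite('pics/s3.png',cv2.resize(a,None,fx=4,fy=4,interpolation=cv2.INTER_CUBIC))
E
```

```text
clock: 9.9
position: [0.4806, 0.0273, 0.1672]
ee_rot: [0.763, 0.647, 0.001, 0.0]
ft_force: [-0.1, 0.8, -0.2]
grip_width: 1.0
grasp_force: 0.0
t 9.9 pos [0.4806 0.0273 0.1672] yang -9.4 w 1.0 F [-0.1  0.8 -0.2] g 0.0 q [-0.57  0.07  0.44  1.95 -0.03  1.13 -0.28]
[5.26, 1.83, 0.35, 0.01, -0.01, 9.7]
[5.26, 1.83, 2.67, 0.01, -0.01, 9.7]
```

View pics/s3.png

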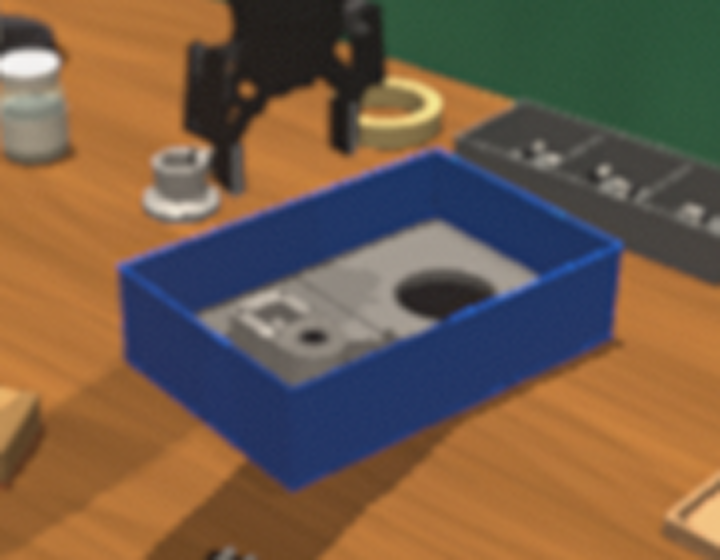

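The frame is seated in its recess (top flat at (290,330), upright). Next, the clamp.

```bash
python3 -m pendant '[[0.6,0.2,0,0,0,1.1,1],[1.2,0.4,0,0,0,2.2,1],[1.8,0.6,0,0,0,3.3,1],[2.4,0.8,0,0,0,4.4,1],[3.0,1.0,0,0,0,5.5,1],[3.6,1.2,0.1,0,0,6.6,1],[4.2,1.4,0.2,0,0,7.7,1],[4.8,1.65,0.3,0,0,8.6,1],[5.26,1.83,0.35,0,0,9.2,1],[5.26,1.83,0.6,0,0,9.2,1]]'; python3 - <<'E'
from h import *
go((.614,.272,.034,97))
p,d=manip.camera('top'); a=p[90:200,160:290,::-1]
cv2.imwrite('pics/t4.png',cv2.resize(a,None,fx=4.5,fy=4.5,interpolation=cv2.INTER_CUBIC))
E
```

```text
clock: 11.2
position: [0.6135, 0.274, 0.1347]
ee_rot: [0.998, 0.062, 0.0, -0.0]
ft_force: [-0.2, -0.9, -0.1]
grip_width: 0.999
grasp_force: 0.0
t 11.2 pos [0.6135 0.274  0.1347] yang -82.8 w 0.999 F [-0.2 -0.9 -0.1] g 0.0 q [-0.82  0.54  0.46  1.48 -0.25  1.18 -1.76]
[0.0, 0.04, 2.01, -0.0, -0.01, 0.02]
```

View pics/t4.png

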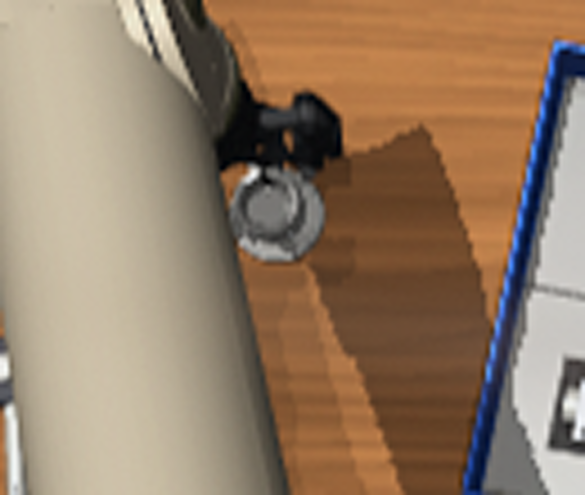

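```bash
python3 -m pendant '[[0,0.04,0.8,0,0,0,1],[0,0.04,1.4,0,0,0,1],[0,0.04,1.8,0,0,0,1],[0,0.04,2.0,0,0,0,1],[0,0.04,2.0,0,0,0,1],[0,0.04,2.0,0,0,0,-1],[0,0.04,2.0,0,0,0,-1],[0,0.04,2.0,0,0,0,-1],[0,0.04,2.0,0,0,0,-1],[0,0.04,2.0,0,0,0,-1]]' 50; python3 -c "
from h import *
go((.614,.272,.16,97),(.624,.0017,.16,97),(.624,.0017,.045,97))"
```

```text
clock: 12.5
position: [0.614, 0.2705, 0.0367]
ee_rot: [0.998, 0.061, 0.001, -0.001]
ft_force: [-2.3, -0.3, 7.1]
grip_width: 0.5
grasp_force: 50.1
t 12.5 pos [0.614  0.2705 0.0367] yang -82.9 w 0.5 F [-2.3 -0.3  7.1] g 50.1 q [-0.79  0.64  0.43  1.55 -0.3   1.01 -1.73]
[0.01, -0.03, -2.47, -0.01, -0.01, 0.01]
[-0.46, 5.36, -2.47, -0.01, -0.01, 0.01]
[-0.46, 5.36, -0.17, -0.01, -0.01, 0.01]
```

```bash
python3 -m pendant '[[0,0,-0.8,0,0,0,-1],[0,0,-1.7,0,0,0,-1],[0,0.2,-2.4,0,0,0,-1],[-0.1,1.1,-2.5,0,0,0,-1],[-0.2,2.0,-2.5,0,0,0,-1],[-0.3,2.9,-2.5,0,0,0,-1],[-0.35,3.8,-2.5,0,0,0,-1],[-0.4,4.6,-2.5,0,0,0,-1],[-0.46,5.36,-2.4,0,0,0,-1],[-0.46,5.36,-2.0,0,0,0,-1]]'; python3 - <<'E'
from h import *
go((.624,.0017,.0447,97))
p,d=manip.camera('side'); a=p[80:220,250:430,::-1]
cv2.imwrite('pics/s5.png',cv2.resize(a,None,fx=4,fy=4,interpolation=cv2.INTER_CUBIC))
E
```

```text
clock: 13.75
position: [0.624, -0.0036, 0.1363]
ee_rot: [0.998, 0.058, 0.001, 0.001]
ft_force: [0.7, 0.6, -3.2]
grip_width: 0.499
grasp_force: 51.7
t 13.75 pos [ 0.624  -0.0036  0.1363] yang -83.3 w 0.499 F [ 0.7  0.6 -3.2] g 51.7 q [-0.5   0.45  0.55  1.62 -0.25  1.14 -1.34]
[0.01, -0.11, 1.83, 0.01, -0.02, -0.04]
```

View pics/s5.png

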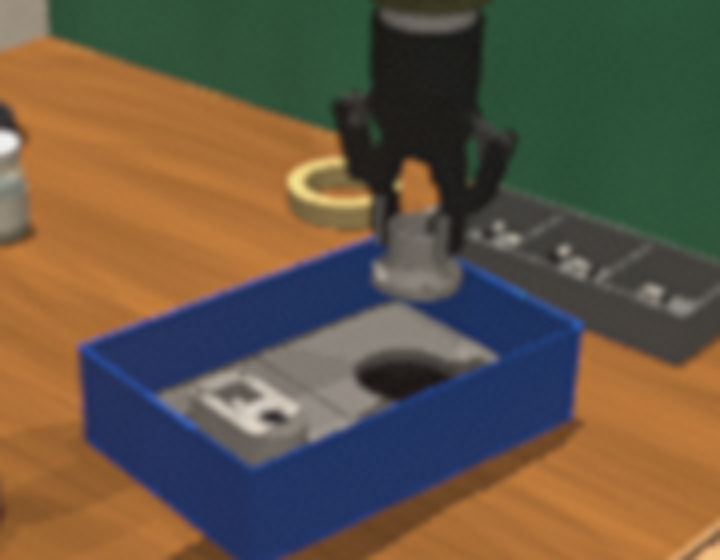

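```bash
python3 -m pendant '[[0,-0.02,0.4,0,0,0,-1],[0,-0.02,0.8,0,0,0,-1],[0,-0.02,1.1,0,0,0,-1],[0,-0.02,1.3,0,0,0,-1],[0,-0.02,1.4,0,0,0,-1],[0,-0.02,1.45,0,0,0,-1],[0,-0.02,1.45,0,0,0,-1],[0,-0.02,1.45,0,0,0,-1],[0,-0.02,1.45,0,0,0,-1],[0,-0.02,1.45,0,0,0,-1]]'; python3 - <<'E'
from h import *
go((.624,.0017,.0447,97))
E
```

```text
clock: 15.05
position: [0.6234, 0.0022, 0.063]
ee_rot: [0.998, 0.061, 0.0, -0.0]
ft_force: [0.4, -0.6, -2.0]
grip_width: 0.498
grasp_force: 51.6
t 15.05 pos [0.6234 0.0022 0.063 ] yang -83.0 w 0.498 F [ 0.4 -0.6 -2. ] g 51.6 q [-0.48  0.53  0.52  1.68 -0.3   1.01 -1.3 ]
[0.01, 0.01, 0.37, -0.0, -0.0, 0.0]
```

```bash
python3 -m pendant '[[0.01,0.01,0.1,0,0,0,-1],[0.01,0.01,0.2,0,0,0,-1],[0.01,0.01,0.27,0,0,0,-1],[0.01,0.01,0.31,0,0,0,-1],[0.01,0.01,0.34,0,0,0,-1],[0.01,0.01,0.36,0,0,0,-1],[0.01,0.01,0.37,0,0,0,-1],[0.01,0.01,0.38,0,0,0,-1],[0.01,0.01,0.38,0,0,0,-1],[0.01,0.01,0.38,0,0,0,-1]]'
```

```text
clock: 16.3
position: [0.6239, 0.0017, 0.0447]
ee_rot: [0.998, 0.061, 0.0, -0.0]
ft_force: [-5.8, 0.2, 7.5]
grip_width: 0.496
grasp_force: 52.6
```

```bash
python3 -m pendant '[[0,0,-0.01,0,0,0,-0.1],[0,0,-0.01,0,0,0,0.2],[0,0,-0.01,0,0,0,0.4],[0,0,-0.01,0,0,0,0.7],[0,0,-0.01,0,0,0,0.8],[0,0,-0.01,0,0,0,0.8],[0,0,-0.5,0,0,0,0.8],[0,0,-1.2,0,0,0,1],[0,0,-2,0,0,0,1],[0,0,-2.4,0,0,0,1]]'; python3 - <<'E'
from h import *
go((.5985,-.2935,.13,87.5),(.5985,-.2935,.016,87.5))
p,d=manip.camera('side'); a=p[100:240,240:420,::-1]
cv2.imwrite('pics/s6.png',cv2.resize(a,None,fx=4,fy=4,interpolation=cv2.INTER_CUBIC))
E
```

```text
clock: 17.55
position: [0.6246, 0.0016, 0.166]
ee_rot: [0.998, 0.061, 0.001, -0.0]
ft_force: [0.5, 0.1, -0.2]
grip_width: 0.997
grasp_force: 0.0
t 17.55 pos [0.6246 0.0016 0.166 ] yang -83.0 w 0.997 F [ 0.5  0.1 -0.2] g 0.0 q [-0.51  0.42  0.56  1.59 -0.24  1.2  -1.35]
[-1.24, 5.79, 0.71, -0.0, -0.02, 1.19]
[-1.25, 5.79, 2.99, -0.0, -0.02, 1.19]
```

View pics/s6.png

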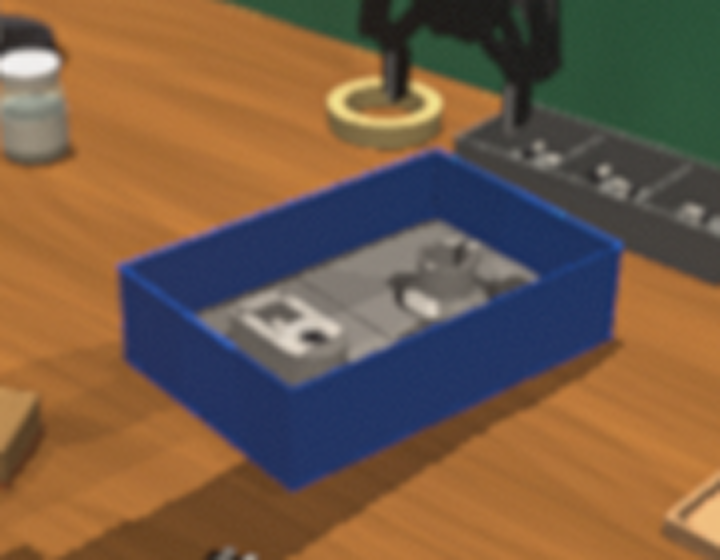

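The clamp stands in the round recess at (445,275). On to the cover.

```bash
python3 -m pendant '[[-0.2,0.9,0,0,0,0.2,1],[-0.4,1.9,0,0,0,0.4,1],[-0.6,2.9,0,0,0,0.6,1],[-0.8,3.9,0.1,0,0,0.8,1],[-1.0,4.8,0.3,0,0,1.0,1],[-1.15,5.4,0.6,0,0,1.19,1],[-1.25,5.79,0.8,0,0,1.19,1],[-1.25,5.79,1.2,0,0,1.19,1],[-1.25,5.79,1.4,0,0,1.19,1],[-1.25,5.79,1.4,0,0,1.19,1]]'; python3 - <<'E'
from h import *
go((.5985,-.2935,.016,87.5))
p,d=manip.camera('top'); P=cloud('top',d); Q=P[90:230,255:360].reshape(-1,3)
ax=np.array([.9857,-.1685]); rel=(Q[:,:2]-[.552,.014]); u=rel@ax; v=rel@[.1685,.9857]
for n,k in(('clamp',(u>.03)&(u<.12)),('frame',(u>-.12)&(u<-.03))):
    k&=(abs(v)<.07)&(Q[:,2]>.042)&(Q[:,2]<.062); A=np.c_[u[k],v[k]].astype(np.float32)*1000
    print(n,k.sum(),[np.round(x,1) for x in cv2.minAreaRect(A)],np.median(Q[k,2]))
k=(Q[:,2]>.07)&(Q[:,2]<.095); A=np.c_[u[k],v[k]].astype(np.float32)*1000; print('rim',np.percentile(A,[0.5,99.5],axis=0))
a=p[90:240,260:460,::-1]; cv2.imwrite('pics/t7.png',cv2.resize(a,None,fx=4,fy=4,interpolation=cv2.INTER_CUBIC))
E
```

```text
clock: 18.85
position: [0.5975, -0.2912, 0.0926]
ee_rot: [1.0, -0.021, -0.001, -0.001]
ft_force: [0.8, 1.1, 0.3]
grip_width: 1.002
grasp_force: 0.0
t 18.85 pos [ 0.5975 -0.2912  0.0926] yang -92.3 w 1.002 F [0.8 1.1 0.3] g 0.0 q [-0.06  0.6   0.62  1.54 -0.38  1.12 -0.97]
[0.02, 0.05, 1.53, -0.01, 0.01, 0.02]
clamp 100 [array([76.6,  2.8]), array([51. , 38.4]), np.float64(10.8)] 0.050671808522863904
frame 403 [array([-75.6,   0.5]), array([98.7, 48. ]), np.float64(89.4)] 0.05155557827473789
rim [[-151.88962021 -100.1158638 ]
 [ 149.91076431   99.82591248]]
```

View pics/t7.png

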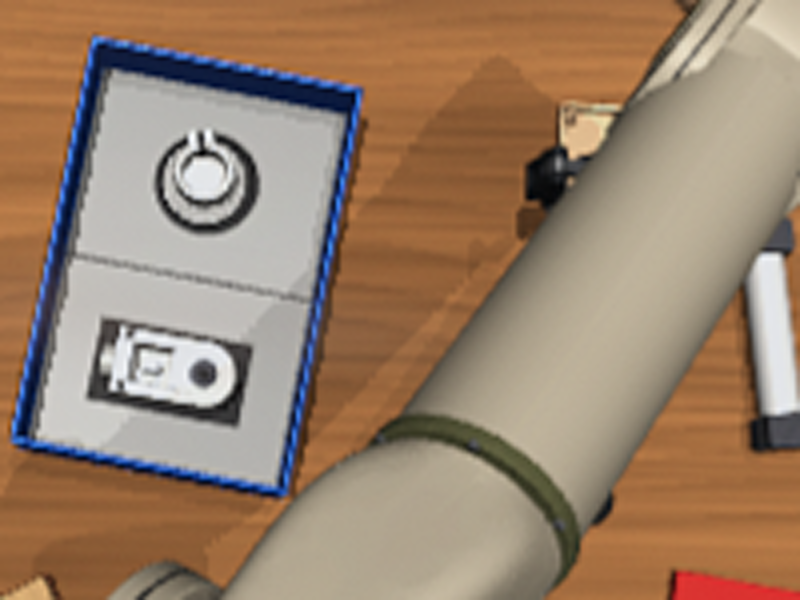

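Clamp and frame tops stand at about 51–52 mm and both sit in their recesses. Gripping the cover.

```bash
python3 -m pendant '[[0.02,0.0,0.5,0,0,0,1],[0.02,0.0,0.9,0,0,0,1],[0.02,0,1.2,0,0,0,1],[0.02,0,1.38,0,0,0,1],[0.02,0,1.48,0,0,0,1],[0.02,0,1.5,0,0,0,1],[0.02,0,1.5,0,0,0,0.45],[0.02,0,1.5,0,0,0,0],[0.02,0,1.5,0,0,0,0],[0.02,0,1.5,0,0,0,0]]' 25; python3 - <<'E'
from h import *
go((.5985,-.2935,.016,87.5))
E
```

```text
clock: 20.15
position: [0.5987, -0.2936, 0.0195]
ee_rot: [1.0, -0.022, 0.0, 0.0]
ft_force: [-1.2, 1.2, 6.1]
grip_width: 0.695
grasp_force: 27.6
t 20.15 pos [ 0.5987 -0.2936  0.0195] yang -92.5 w 0.695 F [-1.2  1.2  6.1] g 27.6 q [-0.03  0.69  0.58  1.58 -0.43  1.   -0.93]
[-0.0, -0.0, 0.07, 0.0, -0.01, 0.0]
```

```bash
python3 -m pendant '[[0,0,-0.1,0,0,0,-0.2],[0,0,-0.5,0,0,0,-0.2],[0,0,-1.2,0,0,0,-0.2],[0,0,-2.0,0,0,0,-0.2],[0,0,-2.6,0,0,0,-0.2],[0,0,-3,0,0,0,-0.2],[0,0,-3,0,0,0,-0.2],[0,0,-3,0,0,0,-0.2],[0,0,-3,0,0,0,-0.2],[0,0,-3,0,0,0,-0.2]]'; python3 - <<'E'
from h import *
go((.5517,.0151,.165,80.3))
p,d=manip.camera('top')
p,d=save('side','s8.png',(340,100,540,250),4)
E
```

```text
clock: 21.4
position: [0.598, -0.2932, 0.1679]
ee_rot: [1.0, -0.022, -0.001, -0.0]
ft_force: [0.3, 0.1, -0.0]
grip_width: 0.69
grasp_force: 27.2
t 21.4 pos [ 0.598  -0.2932  0.1679] yang -92.5 w 0.69 F [ 0.3  0.1 -0. ] g 27.2 q [-0.08  0.54  0.66  1.47 -0.34  1.25 -1.  ]
[-1.19, -6.12, 0.06, -0.0, 0.01, 0.9]
```

View pics/s8.png

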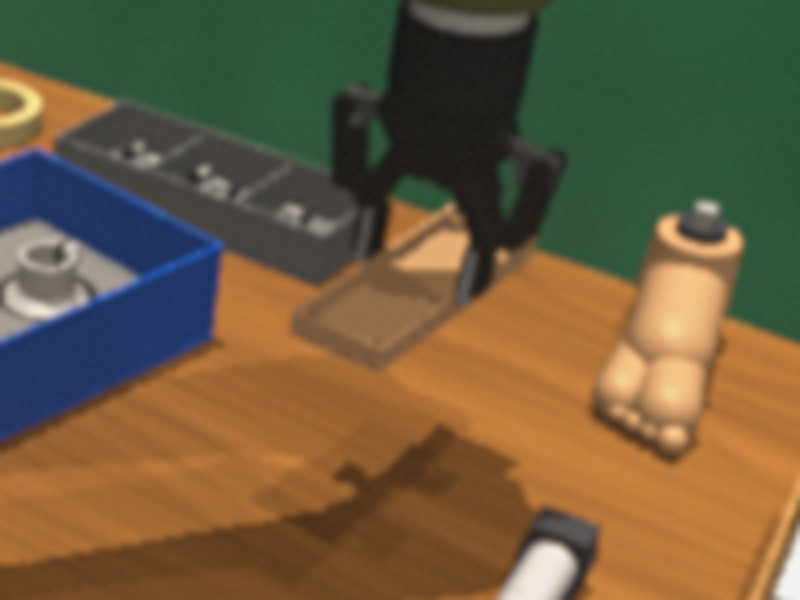

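The cover is held level at (400,280). Carrying it to the box.

```bash
python3 -m pendant '[[-0.12,-0.5,0,0,0,0.1,-0.2],[-0.27,-1.3,0,0,0,0.2,-0.2],[-0.43,-2.1,0,0,0,0.3,-0.2],[-0.6,-3.0,0,0,0,0.45,-0.2],[-0.77,-3.9,0,0,0,0.6,-0.2],[-0.93,-4.8,0,0,0,0.7,-0.2],[-1.08,-5.5,0,0,0,0.8,-0.2],[-1.15,-5.9,0,0,0,0.9,-0.2],[-1.19,-6.12,0,0,0,0.9,-0.2],[-1.19,-6.12,0,0,0,0.9,-0.2]]'; python3 - <<'E'
from h import *
go((.5517,.0151,.0715,80.3))
p,d=save('top','t9.png',(260,80,400,220),4)
E
```

```text
clock: 22.75
position: [0.5521, 0.0152, 0.1688]
ee_rot: [0.996, -0.084, 0.0, -0.0]
ft_force: [0.4, -0.2, -0.2]
grip_width: 0.691
grasp_force: 27.3
t 22.75 pos [0.5521 0.0152 0.1688] yang -99.6 w 0.691 F [ 0.4 -0.2 -0.2] g 27.3 q [-0.65  0.25  0.63  1.78 -0.16  1.16 -1.71]
[-0.01, 0.0, 1.95, -0.0, -0.0, 0.01]
```

View pics/t9.png

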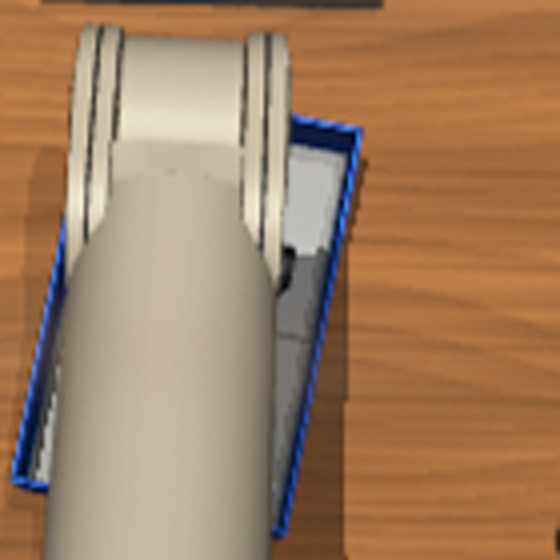

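```bash
python3 -m pendant '[[-0.01,0,0.3,0,0,0,-0.2],[-0.01,0,0.7,0,0,0,-0.2],[-0.01,0,1.1,0,0,0,-0.2],[-0.01,0,1.4,0,0,0,-0.2],[-0.01,0,1.6,0,0,0,-0.2],[-0.01,0,1.72,0,0,0,-0.2],[-0.01,0,1.8,0,0,0,-0.2],[-0.01,0,1.86,0,0,0,-0.2],[-0.01,0,1.88,0,0,0,-0.2],[-0.01,0,1.88,0,0,0,-0.2]]'; python3 - <<'E'
from h import *
go((.5517,.0151,.0715,80.3))
E
```

```text
clock: 24.05
position: [0.5517, 0.0151, 0.0749]
ee_rot: [0.996, -0.084, 0.0, -0.0]
ft_force: [-0.7, -0.6, -1.0]
grip_width: 0.692
grasp_force: 27.3
t 24.05 pos [0.5517 0.0151 0.0749] yang -99.7 w 0.692 F [-0.7 -0.6 -1. ] g 27.3 q [-0.61  0.38  0.59  1.87 -0.25  0.97 -1.65]
[-0.0, 0.0, 0.07, -0.0, -0.0, 0.0]
```

```bash
python3 -m pendant '[[0,0,0.02,0,0,0,-0.2],[0,0,0.03,0,0,0,-0.2],[0,0,0.04,0,0,0,-0.2],[0,0,0.05,0,0,0,-0.2],[0,0,0.055,0,0,0,-0.2],[0,0,0.06,0,0,0,-0.2],[0,0,0.065,0,0,0,-0.2],[0,0,0.07,0,0,0,-0.2],[0,0,0.07,0,0,0,-0.2],[0,0,0.07,0,0,0,-0.2]]'
```

```text
clock: 25.3
position: [0.5517, 0.0151, 0.0714]
ee_rot: [0.996, -0.084, 0.0, -0.0]
ft_force: [-1.5, -0.3, 3.7]
grip_width: 0.692
grasp_force: 27.6
```

```bash
python3 -m pendant '[[0,0,0.03,0,0,0,0.45],[0,0,0.03,0,0,0,0.6],[0,0,0.03,0,0,0,0.8],[0,0,0.03,0,0,0,1],[0,0,0.03,0,0,0,1],[0,0,-0.1,0,0,0,1],[0,0,-0.5,0,0,0,1],[0,0,-1.2,0,0,0,1],[0,0,-1.8,0,0,0,1],[0,0,-1.8,0,0,0,1]]'; python3 - <<'E'
from h import *
print(at_z('top',[(406.2,214.8)],.02))
go((.391,-.284,.12,-40),(.391,-.284,.02,-40))
E
```

```text
clock: 26.55
position: [0.553, 0.015, 0.1639]
ee_rot: [0.996, -0.085, 0.002, -0.001]
ft_force: [0.4, 1.0, -0.3]
grip_width: 0.998
grasp_force: 0.0
[[ 0.38895319 -0.28568689  0.02      ]]
t 26.55 pos [0.553  0.015  0.1639] yang -99.7 w 0.998 F [ 0.4  1.  -0.3] g 0.0 q [-0.65  0.26  0.63  1.79 -0.17  1.14 -1.71]
[-2.19, 6.44, 0.86, 0.0, -0.03, -7.46]
[-2.2, 6.45, 2.86, 0.0, -0.03, -7.46]
```

```bash
python3 -m pendant '[[-0.25,0.7,0,0,0,-0.8,1],[-0.5,1.45,0,0,0,-1.7,1],[-0.75,2.2,0,0,0,-2.6,1],[-1.0,2.95,0,0,0,-3.5,1],[-1.25,3.7,0,0,0,-4.4,1],[-1.5,4.45,0.2,0,0,-5.3,1],[-1.75,5.2,0.4,0,0,-6.2,1],[-2.0,5.9,0.6,0,0,-7,1],[-2.2,6.45,0.86,0,0,-7.46,1],[-2.2,6.45,0.86,0,0,-7.46,1]]'; python3 - <<'E'
from h import *
go((.3895,-.2846,.09,-40),(.3895,-.2846,.019,-40))
p,d=manip.camera('top'); P=cloud('top',d); Q=P[90:230,255:360].reshape(-1,3); C=p[90:230,255:360].reshape(-1,3)
rel=(Q[:,:2]-[.552,.014]); u=rel@[.9857,-.1685]; v=rel@[.1685,.9857]
hsv=cv2.cvtColor(p,cv2.COLOR_RGB2HSV)[90:230,255:360].reshape(-1,3)
k=(abs(u)<.11)&(abs(v)<.06)&(Q[:,2]>.045)&(Q[:,2]<.08)
print(k.sum(),[np.round(x,1) for x in cv2.minAreaRect(np.c_[u[k],v[k]].astype(np.float32)*1000)])
k2=k&(abs(v)<.02)&(abs(u)<.08)
A=np.c_[u[k2],v[k2],np.ones(k2.sum())]; print('floor plane',np.linalg.lstsq(A,Q[k2,2],rcond=None)[0])
k=(Q[:,2]>.07)&(Q[:,2]<.095); A=np.c_[u[k],v[k]].astype(np.float32)*1000; print('rim',np.percentile(A,[0.5,99.5],axis=0))
a=p[90:240,260:460,::-1]; cv2.imwrite('pics/t10.png',cv2.resize(a,None,fx=4,fy=4,interpolation=cv2.INTER_CUBIC))
E
```

```text
clock: 27.8
position: [0.3868, -0.2858, 0.1172]
ee_rot: [0.907, 0.421, -0.001, -0.001]
ft_force: [-0.1, 0.1, -1.0]
grip_width: 0.999
grasp_force: 0.0
t 27.8 pos [ 0.3868 -0.2858  0.1172] yang -40.2 w 0.999 F [-0.1  0.1 -1. ] g 0.0 q [-0.18  0.16  0.78  2.02 -0.13  1.02 -0.04]
[0.05, 0.03, 0.54, -0.01, 0.01, -0.03]
[0.06, 0.03, 1.96, -0.01, 0.01, -0.03]
1515 [array([-0.5, 10.7]), array([203. ,  97.1]), np.float64(7.6)]
floor plane [0.00154569 0.00981495 0.05556713]
rim [[-152.07927765 -100.22831127]
 [ 149.94366982   99.66700035]]
```

View pics/t10.png

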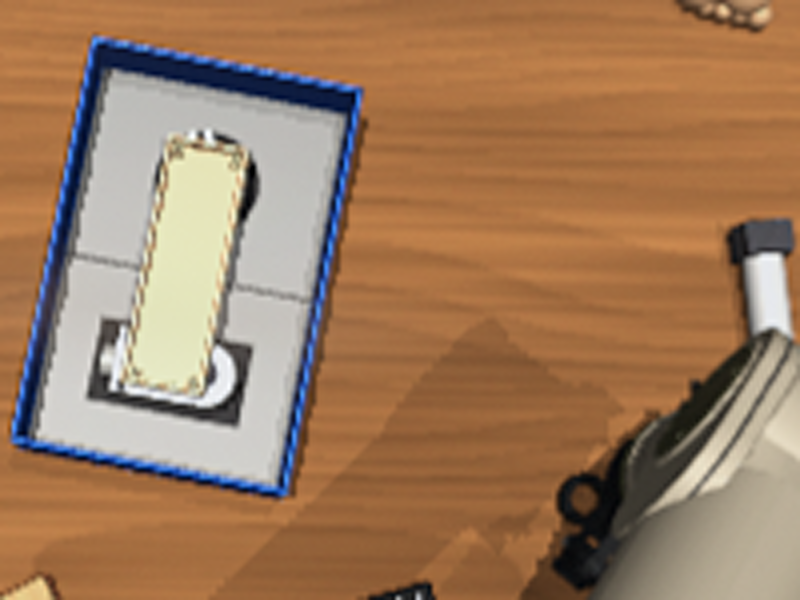

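The cover lies level on both castings, centred in the box at about (187,265). Picking up the ring, and measuring the cover's centre.

```bash
python3 -m pendant '[[0.04,0.02,0.6,0,0,0,1],[0.04,0.02,1.1,0,0,0,1],[0.04,0.02,1.6,0,0,0,1],[0.04,0.02,1.85,0,0,0,1],[0.04,0.02,1.96,0,0,0,1],[0.04,0.02,1.96,0,0,0,1],[0.04,0.02,1.96,0,0,0,0],[0.04,0.02,1.96,0,0,0,-0.4],[0.04,0.02,1.96,0,0,0,-0.4],[0.04,0.02,1.96,0,0,0,-0.4]]' 20; python3 - <<'E'
from h import *
p,d=manip.camera('top'); hsv=cv2.cvtColor(p,cv2.COLOR_RGB2HSV)
m=np.zeros((400,640),np.uint8); m[115:200,285:330]=((hsv[...,1]>35)&(hsv[...,0]<40)&(hsv[...,2]>120))[115:200,285:330]
k,lab,st,ce=cv2.connectedComponentsWithStats(m); i=1+st[1:,4].argmax()
Q=at_z('top',np.argwhere(lab==i)[:,::-1],.066); c,s,a=cv2.minAreaRect((Q[:,:2]*1000).astype(np.float32)); print(c,s,a,Q.mean(0))
rel=np.array(c)-[552,14]; print('u,v',rel@[.9857,-.1685],rel@[.1685,.9857])
go((.3895,-.2846,.15,-40),(.5517,.0151,.15,-9.7))
E
```

```text
clock: 29.1
position: [0.3913, -0.2835, 0.0208]
ee_rot: [0.906, 0.423, 0.0, 0.0]
ft_force: [-1.6, 1.4, 6.4]
grip_width: 0.462
grasp_force: 19.3
(552.9105834960938, 15.664665222167969) (62.40354919433594, 186.37164306640625) 80.47116088867188 [0.55274228 0.01593361 0.066     ]
u,v 0.6170660621643067 1.7942938285827637
t 29.15 pos [ 0.3913 -0.2836  0.0208] yang -40.0 w 0.459 F [-2.3  2.4  7.2] g 19.3 q [-0.1   0.35  0.71  2.08 -0.31  0.82  0.11]
[-0.04, -0.01, -2.58, 0.0, -0.0, -0.0]
[6.64, -1.38, -2.58, 0.0, -0.0, -3.79]
```

```bash
python3 -m pendant '[[0,0,-0.5,0,0,0,-0.4],[0,0,-1.4,0,0,0,-0.4],[0.3,-0.05,-2.3,0,0,-0.2,-0.4],[1.2,-0.2,-2.6,0,0,-0.8,-0.4],[2.1,-0.4,-2.6,0,0,-1.3,-0.4],[3.0,-0.6,-2.6,0,0,-1.8,-0.4],[3.9,-0.8,-2.6,0,0,-2.4,-0.4],[4.8,-1.0,-2.6,0,0,-2.9,-0.4],[5.8,-1.2,-2.6,0,0,-3.4,-0.4],[6.64,-1.38,-2.6,0,0,-3.79,-0.4]]'; python3 - <<'E'
from h import *
go((.5525,.0155,.0763,-9.7),(.5525,.0155,.083,-9.7))
save('side','s11.png',(240,60,440,210),4)
E
```

```text
clock: 30.4
position: [0.5522, 0.0172, 0.1504]
ee_rot: [0.763, 0.646, 0.0, -0.0]
ft_force: [0.1, -0.2, -0.8]
grip_width: 0.457
grasp_force: 20.4
t 30.4 pos [0.5522 0.0172 0.1504] yang -9.5 w 0.457 F [ 0.1 -0.2 -0.8] g 20.4 q [-0.56  0.26  0.52  1.8  -0.14  1.12 -0.16]
[-0.03, 0.01, 1.48, 0.0, -0.0, 0.02]
[-0.03, 0.01, 1.35, 0.0, -0.0, 0.02]
```

View pics/s11.png

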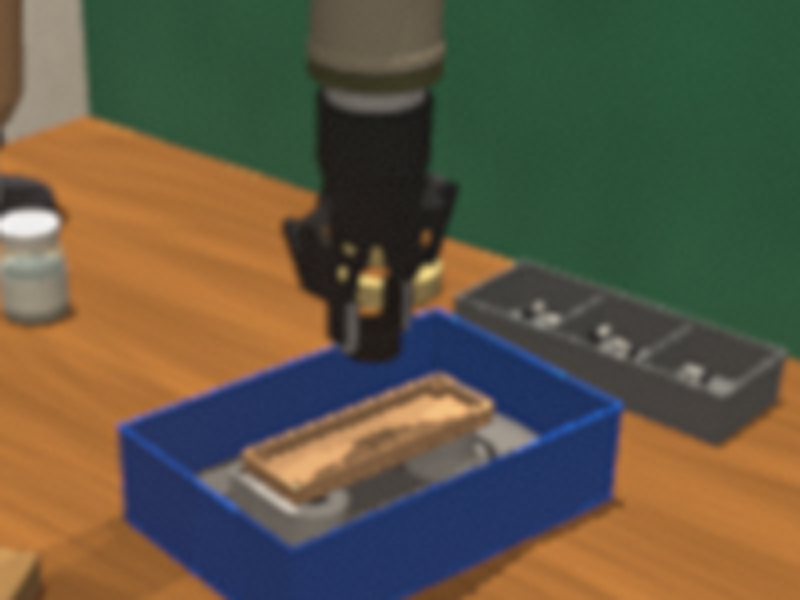

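The ring is held level above the cover at (365,335), and the cover is level. Lowering to 3 mm above first.

```bash
python3 -m pendant '[[-0.01,0.01,0.4,0,0,0.02,-0.4],[-0.01,0.01,0.75,0,0,0.02,-0.4],[-0.01,0.01,1.0,0,0,0.02,-0.4],[-0.01,0.01,1.2,0,0,0.02,-0.4],[-0.01,0.01,1.3,0,0,0.02,-0.4],[-0.01,0.01,1.36,0,0,0.02,-0.4],[-0.01,0.01,1.4,0,0,0.02,-0.4],[-0.01,0.01,1.4,0,0,0.02,-0.4],[-0.01,0.01,1.4,0,0,0.02,-0.4],[-0.01,0.01,1.4,0,0,0.02,-0.4]]'; python3 -c "
from h import *
go((.5525,.0155,.0763,-9.7))"
```

```text
clock: 31.7
position: [0.5521, 0.0147, 0.0805]
ee_rot: [0.765, 0.644, 0.0, 0.0]
ft_force: [-0.5, 0.0, -0.9]
grip_width: 0.455
grasp_force: 20.4
t 31.7 pos [0.5521 0.0147 0.0805] yang -9.8 w 0.455 F [-0.5  0.  -0.9] g 20.4 q [-0.53  0.35  0.5   1.86 -0.2   0.98 -0.12]
[0.02, 0.01, 0.08, 0.0, -0.0, -0.02]
```

```bash
python3 -m pendant '[[0.01,0,0.03,0,0,0,-0.4],[0.01,0,0.05,0,0,0,-0.4],[0.01,0,0.06,0,0,0,-0.4],[0.01,0,0.07,0,0,0,-0.4],[0.01,0,0.075,0,0,0,-0.4],[0.01,0,0.08,0,0,0,-0.4],[0.01,0,0.083,0,0,0,-0.4],[0.01,0,0.083,0,0,0,-0.4],[0.01,0,0.083,0,0,0,-0.4],[0.01,0,0.083,0,0,0,-0.4]]'
```

```text
clock: 32.95
position: [0.5521, 0.0151, 0.0764]
ee_rot: [0.765, 0.644, 0.0, -0.0]
ft_force: [-2.4, -0.5, 5.4]
grip_width: 0.456
grasp_force: 20.8
```

```bash
python3 -m pendant '[[0.01,0,0.04,0,0,0,-0.05],[0.01,0,0.04,0,0,0,0.1],[0.01,0,0.04,0,0,0,0.3],[0.01,0,0.04,0,0,0,0.5],[0.01,0,0.04,0,0,0,0.5],[0.01,0,-0.1,0,0,0,0.5],[0.01,0,-0.6,0,0,0,0.5],[0.01,0,-1.4,0,0,0,0.5],[0.01,0,-2.4,0,0,0,0.5],[0.01,0,-3.2,0,0,0,0.5]]' && python3 -m pendant '[[-0.5,0,-0.2,0,0,0,0.5],[-1.2,0,-0.4,0,0,0,0.5],[-2,0,-0.5,0,0,0,0.5],[-2.8,0,-0.5,0,0,0,0.5],[-3.6,0,-0.5,0,0,0,0.5],[-4.4,0,-0.5,0,0,0,0.5],[-5.0,0,-0.5,0,0,0,0.5],[-5,0,-0.5,0,0,0,0.5],[-5,0,-0.5,0,0,0,0.5],[-5,0,-0.5,0,0,0,0.5]]'; python3 - <<'E'
from h import *
s,_=manip.camera('side'); t,_=manip.camera('top')
f=lambda a:cv2.resize(a[...,::-1],(400,300),interpolation=cv2.INTER_CUBIC)
cv2.imwrite('pics/fin.png',np.vstack([np.hstack([f(s[120:240,260:420]),f(t[90:228,220:404])]),np.hstack([f(s),f(t)])]))
E
```

```text
clock: 34.2
position: [0.5523, 0.0154, 0.2387]
ee_rot: [0.765, 0.644, 0.001, 0.0]
ft_force: [0.1, 0.3, -0.6]
grip_width: 0.75
grasp_force: 0.0
clock: 35.45
position: [0.5098, -0.2295, 0.2612]
ee_rot: [0.765, 0.645, 0.0, -0.0]
ft_force: [0.0, 0.0, 0.3]
grip_width: 0.749
grasp_force: 0.0
```

View pics/fin.png

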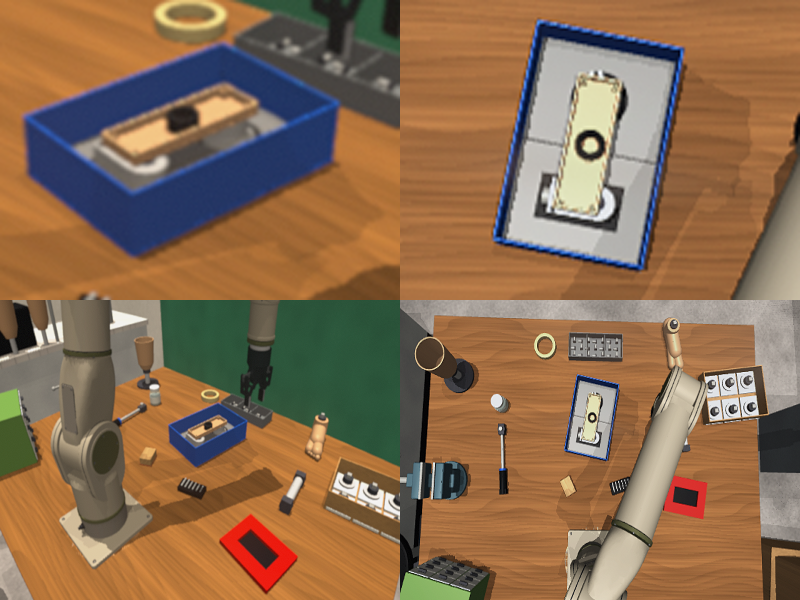

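The ring lies flat in the cover's hollow at (590,145), the cover is level on both castings, and the tube, wrench and jar haven't moved. Handing in.

```bash
python3 -c "
from workcell import manip
print(manip.hand_in())"
```

```text
the job is handed in; nothing more can be done
None
```

The knee set is packed in the order asked: frame and clamp seated in their recesses, the cover level on top and centred to about 2 mm along the box, the ring flat in its hollow; the tube, wrench and jar were left alone, and I handed in at about 35 s, though no verdict came back.

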